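# Sort the glazed pots onto the ware trays for firing

## Task

Sort the five small glazed pots for the kiln: stand each one upright on the floor of the ware tray whose sample tile shows its own glaze colour, whatever its shape, with a clear gap between pots that share a tray so that their glazes cannot fuse. Set them down rather than dropping them, knock none over, and leave the brush pot and the glaze jar where they are.

Things in the scene. Friction and masses are not known exactly. Their poses are not given: they have to be found in the camera images.
- blue_cup: Cobalt-blue-glazed straight cup without handle, open at the top, 52 mm across over its whole height, 62 mm high, wall 4 mm, inside floor 9 mm up, about 0.13 kg, with a narrow bare-clay band at the foot. Loose, on the table. Origin: centre of the underside; z up; round, so its yaw means nothing.
- blue_vase: Cobalt-blue-glazed bud vase, solid: straight body 46 mm across from the table up to 45 mm, then a shoulder to a neck 21 mm across, lip 28 mm across, 72 mm high in all, about 0.15 kg, with a narrow bare-clay band at the foot. Loose, on the table. Origin: centre of the underside; z up; round, so its yaw means nothing.
- green_cup: Leaf-green-glazed straight cup without handle, open at the top, 52 mm across over its whole height, 62 mm high, wall 4 mm, inside floor 9 mm up, about 0.13 kg, with a narrow bare-clay band at the foot. Loose, on the table. Origin: centre of the underside; z up; round, so its yaw means nothing.
- green_dish: Leaf-green low dish: a green-glazed straight dish, open at the top, 56 mm across over its whole height, 45 mm high, wall 4 mm, inside floor 9 mm up, about 0.13 kg, with a narrow bare-clay band at the foot. Loose, on the table. Origin: centre of the underside; z up; round, so its yaw means nothing.
- red_vase: Dark-red-glazed bud vase, solid: straight body 46 mm across from the table up to 45 mm, then a shoulder to a neck 21 mm across, lip 28 mm across, 72 mm high in all, about 0.15 kg, with a narrow bare-clay band at the foot. Loose, on the table. Origin: centre of the underside; z up; round, so its yaw means nothing.
- blue_tray: Ware tray for cobalt-blue pots, fixed to the table: wooden rim, outside 96 (its x) by 156 mm (its y), 6 mm thick, top 14 mm above the table; pale floor 84 by 144 mm, 6 mm above the table. A cobalt-blue sample tile, 42 by 58 mm, top 14 mm up, lies outside the +x rim (away from the robot), its centre 75 mm from the origin along x. Origin: centre of the tray's underside, at table height; z up.
- green_tray: Ware tray for leaf-green pots, fixed to the table: wooden rim, outside 96 (its x) by 156 mm (its y), 6 mm thick, top 14 mm above the table; pale floor 84 by 144 mm, 6 mm above the table. A leaf-green sample tile, 42 by 58 mm, top 14 mm up, lies outside the +x rim (away from the robot), its centre 75 mm from the origin along x. Origin: centre of the tray's underside, at table height; z up.
- red_tray: Ware tray for dark-red pots, fixed to the table: wooden rim, outside 96 (its x) by 156 mm (its y), 6 mm thick, top 14 mm above the table; pale floor 84 by 144 mm, 6 mm above the table. A dark-red sample tile, 42 by 58 mm, top 14 mm up, lies outside the +x rim (away from the robot), its centre 75 mm from the origin along x. Origin: centre of the tray's underside, at table height; z up.
- brush_pot: Bystander, not to be disturbed: pale stoneware pot 66 mm across and 85 mm high with four brushes leaning out, 170 mm high and about 95 mm across in all; stands loose to one side of the trays. Origin: centre of the underside.
- glaze_jar: Bystander, not to be disturbed: closed black glaze jar with a paper label, 76 mm across, 85 mm high, loose on the other side of the trays. Origin: centre of the underside.
Things that resemble listed ones, but are neither listed nor needed, are in the scene too. Leave any yellow look-alike of the blue_cup alone.

How it is judged:
At the end, for the whole second after the job is handed in: Each pot stands upright (within 0.1 rad) at rest and released, flat on the floor of the tray of its own colour (underside within 4 mm of floor height, wholly inside the rim); the two blue pots and the two green pots have at least 3 mm clear between them (x of blue_cup in the frame of blue_tray between -0.018 and 0.018 m and y of blue_cup in the frame of blue_tray between -0.048 and 0.048 m and z of blue_cup in the frame of blue_tray between 0.002 and 0.01 m and angle between each of blue_cup, blue_vase, green_cup, green_dish, red_vase's own z axis and vertical below 0.1 rad and linear speed of each of blue_cup, blue_vase, green_cup, green_dish, red_vase below 0.02 m/s and x of blue_vase in the frame of blue_tray between -0.021 and 0.021 m and y of blue_vase in the frame of blue_tray between -0.051 and 0.051 m and z of blue_vase in the frame of blue_tray between 0.002 and 0.01 m and x of green_cup in the frame of green_tray between -0.018 and 0.018 m and y of green_cup in the frame of green_tray between -0.048 and 0.048 m and z of green_cup in the frame of green_tray between 0.002 and 0.01 m and x of green_dish in the frame of green_tray between -0.016 and 0.016 m and y of green_dish in the frame of green_tray between -0.046 and 0.046 m and z of green_dish in the frame of green_tray between 0.002 and 0.01 m and x of red_vase in the frame of red_tray between -0.021 and 0.021 m and y of red_vase in the frame of red_tray between -0.051 and 0.051 m and z of red_vase in the frame of red_tray between 0.002 and 0.01 m and horizontal distance between blue_cup and blue_vase above 0.052 m and horizontal distance between green_cup and green_dish above 0.057 m); the robot touches nothing.
It fails at once if a pot is let go with its underside more than 35 mm above the table ((height (world z) of blue_cup above 0.035 m and contact force between the fingers and blue_cup below 0.02 N) or (height (world z) of blue_vase above 0.035 m and contact force between the fingers and blue_vase below 0.02 N) or (height (world z) of green_cup above 0.035 m and contact force between the fingers and green_cup below 0.02 N) or (height (world z) of green_dish above 0.035 m and contact force between the fingers and green_dish below 0.02 N) or (height (world z) of red_vase above 0.035 m and contact force between the fingers and red_vase below 0.02 N)).
It fails at once if a pot is knocked over (tipped more than 0.7 rad) (angle between any of blue_cup, blue_vase, green_cup, green_dish, red_vase's own z axis and vertical above 0.7 rad).
It fails at once if the brush pot or the glaze jar is pushed more than 20 mm or tipped (distance of any of brush_pot, glaze_jar from where it was at the start of the episode above 0.02 m or angle between any of brush_pot, glaze_jar's own z axis and vertical above 0.3 rad).
It also fails if it takes over 112 s, if anything falls off the work surface, if the arm or the gripper's body presses on something with over 40 N, if the wrist force passes 120 N, or if a joint passes its speed limit or range.

## Robot

A 6-joint arm with a two-finger parallel gripper is mounted at the origin on the work surface. World frame = base frame: x ahead of the robot, y to its left, z up, the work surface at z = 0. Lengths are in m, angles in rad, forces in N, time in s.
With the tool pointing down it reaches from about 0.35 to 0.975 m from the base axis. Payload 17.4 kg.
Tool frame: the origin (TCP) lies midway between the tips of the shut fingers; the grasp point (between the pads) lies 19 mm behind it; z points along the fingers, y is the line along which they close (so a half turn about z gives the same grasp; the last joint's range is limited). The gripper opens to 85 mm and grips with 20 to 120 N. Pads are 22 mm wide; open, the fingers measure 114 mm over their backs; the gripper's body (76 mm by 85 mm) begins 54 mm behind the grasp point. The pads swing forward as they close: fully open they stand 13 mm farther back than shut.
Start: joints at [-1.306, 0.116, 1.442, -0, 1.584, -0.038], TCP at [0.201, -0.644, 0.231] pointing down, gripper open.
Joint ranges: [-2.83, 2.83], [-0.83, 2.19], [0.07, 2.5], [-1.14, 4.28], [0.01, 3], [-2.97, 2.97]. Speed limits (rad/s): [1.89, 1.89, 2.22, 3.14, 3.14, 3.14].

## Interface

Orientations are given as a rotation vector (axis times angle).
In Python, from workcell import r gives the robot as it stands.
- The arm moves only by the shell command python3 -m pendant 'ROWS' [OPENING] [FORCE]. ROWS is a JSON object of lists of equal length, an entry for each row: "dp": the shift along the world's x, y, z normalised to -1 to 1, where 1 is 500 mm, a list of three; "yaw": the turn about the world's z normalised to -1 to 1, where 1 is 90 degrees. In form: {"dp": [[x, y, z], ...], "yaw": [yaw, ...]}. A call has 1 to 5 rows; each row shifts and turns the commanded pose from where the row before left it; what a row does not reach is not made up. A row lasts 1/10 s, in which the tool goes at most 50 mm and 8.59 degrees, less where a joint would pass 70% of its speed; a pose out of reach is approached as far as the arm can. A call with a number of a shift or a turn outside -1 to 1 is refused whole. A call with a gripper value outside its range is refused whole. OPENING is the closure, from 0 (fully open) to 1 (shut), set as the call begins (- or left out, the last holds). The fingers move at their own pace and stop on an object; FORCE is the grip in N (left out, the last holds). Time passes only in rows, so rows that do not move let the fingers close. It gives the time, the measured TCP pose, the force, the opening and the grip force at its end, in the units of the state.
- r.observe(): the state, without advancing time (a new reading comes with each control period).
- r.capture(name): name is "scene" or "top"; returns a dict with "color" (480x640x3 uint8, red, green, blue), "depth" (480x640 float32, m along the optical axis (not along the pixel's ray), 0 where there is no reading), "intrinsics" (3x3 intrinsics, pixels), "world_to_cam" (4x4, takes a point from world to camera coordinates). Camera axes: x right, y down, z forward; pixel columns grow to the right and rows downward; lengths in m; the calibration is good to about 2 mm. A picture is of the moment at which its call begins.
- r.sign_off(): hands the job in; it is judged then, once.
Trained networks look in a picture, given as the dict that the camera call returned (one of the last four; its "shot" number tells which), for a name from the list of things; names that differ only in an ending like _2 or _b are one class to them, and where a whole thing is asked for, a point or a joint stands for the part that bears it (a point fixed in the world has none). Each returns a list of dicts, best first, with "confidence" (0 to 1); they miss things now and then, are a little off and sometimes report something else, mostly with a low value. They report only what shows in the picture. A call takes as long as a camera call. They do not tell look-alikes from the thing itself.
- r.search_frame(picture, name): "box" ([left, top, right, bottom] in pixels, round what is visible of it).
- r.cut_out(picture, name): "region" (480x640 bool, what is visible of it) and "box" ([left, top, right, bottom] in pixels, round what is visible of it).
- r.spot_point(picture, name): "centre" ([row, column] in pixels: a listed point, or the origin of a listed thing).
The state is a dict: "time": time; "joint_pos": joint angles; "joint_velocities": joint speeds; "joint_torque": joint torques, N m; "position": TCP position; "orientation": TCP orientation; "wrist_force": force on the tool from outside, world axes, zero at the start; "ft_torque": the same for the moment, N m; "width": finger opening in m; "grasp_force": force on a finger pad.
Only numpy, scipy, OpenCV 4.12 (cv2) and the standard library are available. Lean on these libraries where they do the work, as an engineer would, in place of code of your own. Each camera call takes 0.05 s, during which the arm holds its last target. There are 200 camera calls.

## Working session

There is one attempt and no reset: what is moved stays moved. The work goes in short steps, Python scripts to look and compute and a shell command to move; the robot and the scene stay as the last step left them, time stands still between calls to the robot, and variables do not carry over. Pictures are saved under pics/ and viewed, at most 14 in all, crops included, and the job is handed in when it is done.

```bash
mkdir -p pics; ls; python3 - <<'E'
from workcell import r
import cv2
for n in ("scene","top"):
    p=r.capture(n); cv2.imwrite(f"pics/{n}0.png",p["color"][:,:,::-1]); print(n,p["intrinsics"].tolist(),p["world_to_cam"].round(4).tolist(),(p["depth"]>0).mean())
s=r.observe(); print(s)
E
```

```text
pics
scene [[454.7442809235333, 0.0, 316.00407803255683], [0.0, 454.7442809235333, 233.34253585060398], [0.0, 0.0, 1.0]] [[0.4959, 0.8682, -0.0176, -0.2353], [0.6636, -0.392, -0.6372, -0.2982], [-0.5601, 0.3043, -0.7705, 1.4356], [0.0, 0.0, 0.0, 1.0]] 0.9959440104166667
top [[433.5622312238949, 0.0, 322.90647748006506], [0.0, 433.5622312238949, 237.65894814897436], [0.0, 0.0, 1.0]] [[-0.0258, -0.9997, -0.0018, 0.0161], [-0.9864, 0.0258, -0.1626, 0.4872], [0.1626, -0.0024, -0.9867, 0.8885], [0.0, 0.0, 0.0, 1.0]] 0.9958170572916667
{'time': 0.1, 'joint_pos': array([-1.30578614e+00,  1.16449602e-01,  1.44220070e+00,  2.42480785e-05,
        1.58399022e+00, -3.77854420e-02]), 'joint_velocities': array([-0.00075203, -0.0016936 , -0.00024749,  0.00033617,  0.00149326,
        0.00040359]), 'joint_torque': array([ 1.45823800e-03, -7.33668852e+01, -6.33789539e+01, -1.60834425e-04,
        5.19545938e-03,  2.44582935e-05]), 'position': array([ 0.2012418 , -0.64412786,  0.23062679]), 'orientation': array([-3.10462469e+00, -4.73658369e-01,  1.48712690e-04]), 'wrist_force': array([-0.06978667, -0.06045944,  0.15727947]), 'ft_torque': array([-0.04279055, -0.0014495 , -0.04430722]), 'grasp_force': 0.0, 'width': 0.08546416841415871}
```

View pics/top0.png

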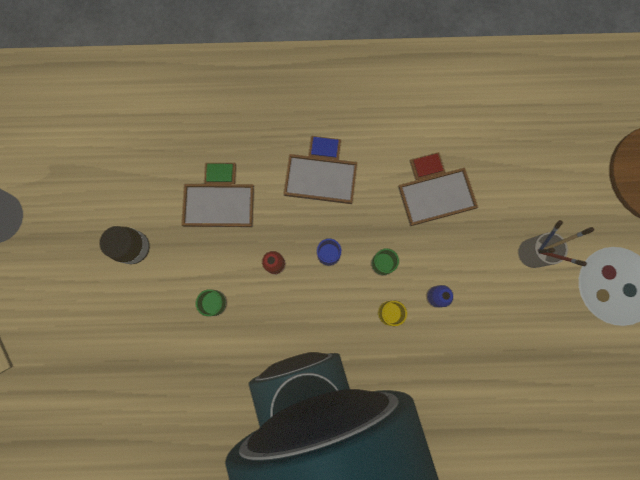

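View pics/scene0.png

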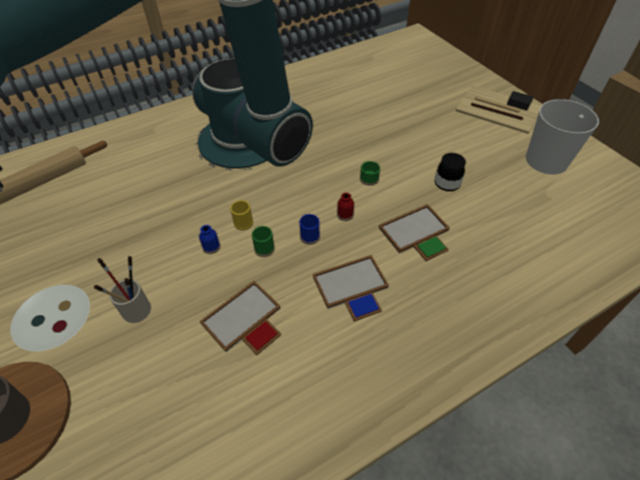

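Top view: trays are green (218,205), blue (321,179) and red (438,196). The pots are red vase (273,262), blue cup (329,251), blue vase (440,296), the yellow look-alike (392,313), and two green pots at (385,261) and (211,302). I'll measure all of them in both views.

```bash
cat > h.py <<'E'
from workcell import r
import cv2, numpy as np
def cloud(p):
    K,T,d=p["intrinsics"],np.linalg.inv(p["world_to_cam"]),p["depth"]
    v,u=np.mgrid[:480,:640]
    c=np.stack([(u-K[0,2])/K[0,0]*d,(v-K[1,2])/K[1,1]*d,d],-1)
    w=c@T[:3,:3].T+T[:3,3]; w[d==0]=np.nan
    return w
def mask(p,col):
    h,s,v=cv2.split(cv2.cvtColor(p["color"],cv2.COLOR_RGB2HSV))
    ok=(s>130)&(v>40)
    return ok&{"red":(h<6)|(h>172),"green":(h>50)&(h<85),"blue":(h>105)&(h<130),"yellow":(h>22)&(h<35)&(s>180)}[col]
def blobs(p,col,amin=60):
    w=cloud(p); n,l,st,c=cv2.connectedComponentsWithStats(mask(p,col).astype(np.uint8))
    for i in range(1,n):
        if st[i,4]<amin: continue
        q=w[l==i]; q=q[~np.isnan(q[:,0])]
        if not(0.2<np.median(q[:,0])<1 and abs(np.median(q[:,1]))<.5): continue
        zt=np.percentile(q[:,2],97); t=q[q[:,2]>zt-.006]
        (cx,cy),R=cv2.minEnclosingCircle(t[:,:2].astype(np.float32))
        lo,hi=np.percentile(q,[1,99],axis=0)
        print(f"{col:6s} px {c[i].round(0)} n{st[i,4]} ztop {zt*1e3:.0f} top centre {cx:.4f} {cy:.4f} R {R*1e3:.0f} | ext mid {(lo+hi)[:2]/2} size {((hi-lo)*1e3).round(0)}")
def trays(p):
    w=cloud(p); h,s,v=cv2.split(cv2.cvtColor(p["color"],cv2.COLOR_RGB2HSV))
    m=((s<60)&(v>110)).astype(np.uint8); n,l,st,c=cv2.connectedComponentsWithStats(m)
    for i in range(1,n):
        q=w[l==i]; q=q[~np.isnan(q[:,0])]
        if st[i,4]<500 or not(0.3<np.median(q[:,0])<1 and abs(np.median(q[:,1]))<.4): continue
        (cx,cy),(a,b),an=cv2.minAreaRect((q[:,:2]*1000).astype(np.float32))
        print("tray px",c[i].round(0),f"z {np.median(q[:,2])*1e3:.1f} centre {cx:.0f} {cy:.0f} size {a:.0f} {b:.0f} ang {an:.1f} mean",(q[:,:2].mean(0)*1e3).round(0))
E
python3 - <<'E'
from h import *
for n in ("top","scene"):
    p=r.capture(n); print(n)
    for c in ("red","green","blue","yellow"): blobs(p,c)
    trays(p)
    im=p["color"]
    if n=="top":
        crop=im[225:330,190:460]; cv2.imwrite("pics/crop1.png",cv2.resize(crop,None,fx=2.9,fy=2.9,interpolation=cv2.INTER_CUBIC)[:,:,::-1])
    for k in ("brush_pot","glaze_jar"):
        d=r.cut_out(p,k)
        if d:
            q=cloud(p)[d[0]["region"]]; print(k,d[0]["confidence"],np.nanpercentile(q,[2,98],axis=0).round(3).tolist())
E
```

```text
top
red    px [428. 165.] n406 ztop 17 top centre 0.6513 -0.2382 R 34 | ext mid [ 0.6524972  -0.23882118] size [47. 57.  8.]
red    px [271. 261.] n126 ztop 74 top centre 0.4391 0.1125 R 14 | ext mid [0.43887058 0.11307292] size [33. 29. 25.]
blue   px [324. 147.] n389 ztop 17 top centre 0.7016 -0.0056 R 33 | ext mid [ 0.70195963 -0.00553787] size [42. 53.  7.]
blue   px [329. 253.] n289 ztop 63 top centre 0.4512 -0.0084 R 23 | ext mid [ 0.4559886  -0.00802336] size [44. 42. 58.]
blue   px [445. 295.] n85 ztop 75 top centre 0.3580 -0.2410 R 14 | ext mid [ 0.35744318 -0.24083472] size [26. 28. 21.]
yellow px [393. 313.] n435 ztop 63 top centre 0.3251 -0.1362 R 26 | ext mid [ 0.32505126 -0.13603106] size [48. 47. 59.]
tray px [320. 179.] z 5.5 centre 630 6 size 144 82 ang 81.0 mean [629.   6.]
tray px [437. 196.] z 5.7 centre 581 -258 size 84 143 ang 13.5 mean [ 581. -257.]
tray px [218. 205.] z 5.5 centre 573 237 size 144 83 ang 88.2 mean [573. 237.]
glaze_jar 0.59 [[0.447, 0.39, 0.01], [0.513, 0.455, 0.087]]
scene
red    px [345. 207.] n299 ztop 71 top centre 0.4387 0.1119 R 14 | ext
[... 727 characters left out ...]
5777449 -0.00903906] size [51. 48. 50.]
blue   px [209. 239.] n342 ztop 72 top centre 0.3582 -0.2409 R 14 | ext mid [ 0.36406816 -0.24342898] size [34. 37. 60.]
blue   px [363. 305.] n406 ztop 15 top centre 0.7025 -0.0065 R 34 | ext mid [ 0.70198198 -0.00588515] size [44. 57.  8.]
yellow px [241. 215.] n416 ztop 60 top centre 0.3255 -0.1365 R 27 | ext mid [ 0.32599638 -0.13882413] size [52. 45. 56.]
tray px [413. 227.] z 3.9 centre 569 236 size 147 82 ang 87.0 mean [570. 238.]
tray px [349. 281.] z 3.8 centre 625 6 size 145 83 ang 81.1 mean [626.   5.]
tray px [239. 315.] z 3.9 centre 577 -257 size 83 145 ang 13.6 mean [ 578. -259.]
glaze_jar 0.7 [[0.455, 0.389, 0.001], [0.52, 0.454, 0.085]]
```

View pics/crop1.png

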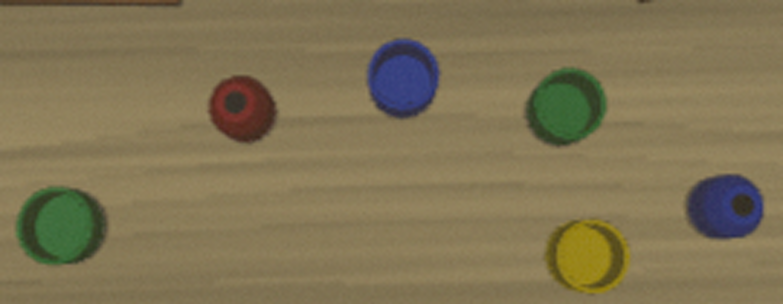

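The two green candidates are (385,261), 60 mm tall and 52 mm wide, which fits the cup, and (211,302), 44 mm tall and about 56 mm wide, which fits the dish. The crop shows both as open green pots. The yellow one at (392,313) is the look-alike, so I leave it alone. First pick is the blue vase at (0.358, -0.241), with the fingers closing along world x.

```bash
python3 -m pendant '{"dp":[[0.0314,0.0806,-0.02],[0.0314,0.0806,-0.02],[0.0314,0.0806,-0.02],[0.0314,0.0806,-0.02],[0.0314,0.0806,-0.02]],"yaw":[0.0807,0.0807,0.0807,0.0807,0.0807]}' 0
python3 -m pendant '{"dp":[[0.0314,0.0806,-0.02],[0.0314,0.0806,-0.02],[0.0314,0.0806,-0.02],[0.0314,0.0806,-0.02],[0.0314,0.0806,-0.02]],"yaw":[0.0807,0.0807,0.0807,0.0807,0.0807]}'
python3 -m pendant '{"dp":[[0,0,0],[0,0,0]],"yaw":[0,0]}'
```

```text
time: 0.9
position: [0.28, -0.4412, 0.1809]
orientation: [2.8, 1.425, 0.0]
wrist_force: [1.0, -0.2, -0.9]
width: 0.0851
grasp_force: 0.0
time: 1.4
position: [0.3585, -0.2397, 0.1312]
orientation: [2.216, 2.226, 0.0]
wrist_force: [0.4, -0.1, 0.3]
width: 0.0856
grasp_force: 0.0
time: 1.6
position: [0.3586, -0.2407, 0.1315]
orientation: [2.22, 2.222, -0.0]
wrist_force: [-0.5, 0.5, -0.1]
width: 0.0852
grasp_force: 0.0
```

```bash
python3 -m pendant '{"dp":[[0,0,-0.047],[0,0,-0.047],[0,0,-0.047],[0,0,-0.047],[0,0,-0.047]],"yaw":[0,0,0,0,0]}'
python3 -m pendant '{"dp":[[0,0,0],[0,0,0],[0,0,0],[0,0,0],[0,0,0]],"yaw":[0,0,0,0,0]}' 1 40
python3 -m pendant '{"dp":[[0,0,0],[0,0,0],[0,0,0],[0,0,0],[0,0,0]],"yaw":[0,0,0,0,0]}'
```

```text
time: 2.1
position: [0.358, -0.2427, 0.0133]
orientation: [2.225, 2.217, -0.0]
wrist_force: [0.5, -0.6, -0.1]
width: 0.0855
grasp_force: 0.0
time: 2.6
position: [0.3588, -0.2423, 0.0156]
orientation: [2.22, 2.219, -0.001]
wrist_force: [-3.5, -2.6, 7.5]
width: 0.0447
grasp_force: 41.6
time: 3.1
position: [0.3589, -0.2423, 0.0156]
orientation: [2.22, 2.219, -0.001]
wrist_force: [-3.1, -2.5, 7.6]
width: 0.0448
grasp_force: 41.6
```

```bash
python3 -m pendant '{"dp":[[0,0,0.02],[0,0,0.04],[0,0,0.05],[0,0,0.05],[0,0,0.04]],"yaw":[0,0,0,0,0]}'
python3 -m pendant '{"dp":[[0.05,0.04,0],[0.066,0.0535,0],[0.066,0.0535,0],[0.066,0.0535,0],[0.066,0.0535,0]],"yaw":[0,0,0,0,0]}'
python3 -m pendant '{"dp":[[0.066,0.0535,0],[0.066,0.0535,0],[0.05,0.04,0],[0.03,0.027,0],[0,0,0]],"yaw":[0,0,0,0,0]}'
python3 -m pendant '{"dp":[[0,0,-0.04],[0,0,-0.04],[0,0,-0.04],[0,0,-0.02],[0,0,0]],"yaw":[0,0,0,0,0]}'
python3 - <<'E'
from h import *
p=r.capture("scene"); cv2.imwrite("pics/a.png",cv2.resize(p["color"][160:380,180:470],None,fx=2.5,fy=2.5)[:,:,::-1]); blobs(p,"blue")
E
```

```text
time: 3.6
position: [0.3585, -0.2414, 0.1165]
orientation: [2.221, 2.22, 0.001]
wrist_force: [0.2, -0.4, -1.3]
width: 0.0453
grasp_force: 41.4
time: 4.1
position: [0.5167, -0.1129, 0.1152]
orientation: [2.221, 2.22, 0.001]
wrist_force: [-0.3, -0.6, -0.9]
width: 0.0448
grasp_force: 41.4
time: 4.6
position: [0.6227, -0.0256, 0.1146]
orientation: [2.22, 2.223, 0.001]
wrist_force: [-0.6, 0.1, -1.5]
width: 0.0449
grasp_force: 41.5
time: 5.1
position: [0.6205, -0.0276, 0.0431]
orientation: [-2.221, -2.22, 0.002]
wrist_force: [-0.5, 0.1, -0.8]
width: 0.0452
grasp_force: 41.5
blue   px [308. 230.] n333 ztop 61 top centre 0.5386 -0.0522 R 115 | ext mid [ 0.45792886 -0.01182859] size [51. 43. 52.]
blue   px [333. 272.] n203 ztop 107 top centre 0.6392 -0.0449 R 7 | ext mid [ 0.62055473 -0.03941149] size [46. 19. 88.]
blue   px [363. 305.] n402 ztop 15 top centre 0.7027 -0.0063 R 33 | ext mid [ 0.70191804 -0.00621983] size [43. 56.  8.]
```

View pics/a.png

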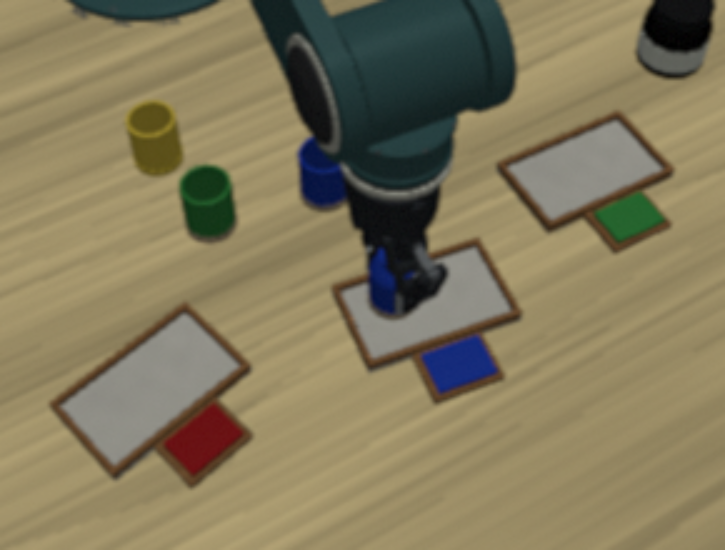

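The vase hangs upright over the red-side half of the blue tray, at about (390,280) in the crop. Now I lower it gently until it touches.

```bash
python3 -m pendant '{"dp":[[0,0,-0.02],[0,0,-0.012],[0,0,-0.006],[0,0,0],[0,0,0]],"yaw":[0,0,0,0,0]}'
python3 -m pendant '{"dp":[[0,0,-0.002],[0,0,0],[0,0,0]],"yaw":[0,0,0]}'
python3 -m pendant '{"dp":[[0,0,-0.002],[0,0,0],[0,0,0]],"yaw":[0,0,0]}'
python3 -m pendant '{"dp":[[0,0,-0.002],[0,0,0],[0,0,0]],"yaw":[0,0,0]}'
```

```text
time: 5.65
position: [0.6214, -0.0273, 0.025]
orientation: [2.222, 2.221, 0.0]
wrist_force: [-0.4, 0.2, -1.3]
width: 0.0449
grasp_force: 41.5
time: 5.95
position: [0.6213, -0.0273, 0.0239]
orientation: [2.222, 2.221, 0.0]
wrist_force: [-0.5, 1.4, -0.8]
width: 0.0446
grasp_force: 41.5
time: 6.25
position: [0.6213, -0.0273, 0.0228]
orientation: [-2.222, -2.221, 0.0]
wrist_force: [-0.5, -0.0, -0.6]
width: 0.045
grasp_force: 41.5
time: 6.55
position: [0.6213, -0.0273, 0.0218]
orientation: [-2.222, -2.221, 0.0]
wrist_force: [-0.1, -1.0, -1.1]
width: 0.0449
grasp_force: 41.5
```

```bash
python3 -m pendant '{"dp":[[0,0,-0.002],[0,0,0],[0,0,0]],"yaw":[0,0,0]}'
python3 -m pendant '{"dp":[[0,0,-0.002],[0,0,0],[0,0,0]],"yaw":[0,0,0]}'
```

```text
time: 6.85
position: [0.6213, -0.0273, 0.0216]
orientation: [2.222, 2.221, 0.0]
wrist_force: [-4.6, 1.2, 8.5]
width: 0.0449
grasp_force: 42.3
time: 7.15
position: [0.6214, -0.0273, 0.0215]
orientation: [2.222, 2.221, 0.0]
wrist_force: [-11.1, 0.8, 19.3]
width: 0.0448
grasp_force: 43.3
```

Contact felt at the expected height. Release, lift, then go for the blue cup.

```bash
python3 -m pendant '{"dp":[[0,0,0],[0,0,0],[0,0,0],[0,0,0],[0,0,0]],"yaw":[0,0,0,0,0]}' 0
python3 -m pendant '{"dp":[[0,0,0.02],[0,0,0.04],[0,0,0.05],[0,0,0.05],[0,0,0.04]],"yaw":[0,0,0,0,0]}'
python3 -m pendant '{"dp":[[-0.08,0.008,0],[-0.08,0.008,0],[-0.08,0.008,0],[-0.06,0.008,0],[-0.03,0.004,0]],"yaw":[0,0,0,0,0]}'
python3 -m pendant '{"dp":[[0,0,0],[0,0,0]],"yaw":[0,0]}'
```

```text
time: 7.65
position: [0.6212, -0.0273, 0.0196]
orientation: [-2.222, -2.221, 0.0]
wrist_force: [-0.9, -0.5, 0.2]
width: 0.0854
grasp_force: 0.0
time: 8.15
position: [0.6215, -0.0273, 0.1223]
orientation: [2.221, 2.22, 0.002]
wrist_force: [-1.4, 0.2, -0.5]
width: 0.0857
grasp_force: 0.0
time: 8.65
position: [0.4544, -0.009, 0.1206]
orientation: [2.221, 2.221, 0.001]
wrist_force: [1.7, -1.0, -0.1]
width: 0.0854
grasp_force: 0.0
time: 8.85
position: [0.4568, -0.0094, 0.1207]
orientation: [2.221, 2.22, 0.002]
wrist_force: [0.8, -0.7, -0.1]
width: 0.0851
grasp_force: 0.0
```

```bash
python3 -m pendant '{"dp":[[0,0,-0.04],[0,0,-0.05],[0,0,-0.05],[0,0,-0.04],[0,0,-0.01]],"yaw":[0,0,0,0,0]}'
python3 -m pendant '{"dp":[[0,0,0],[0,0,0],[0,0,0],[0,0,0],[0,0,0]],"yaw":[0,0,0,0,0]}' 1 40
python3 -m pendant '{"dp":[[0,0,0],[0,0,0]],"yaw":[0,0]}'
python3 -m pendant '{"dp":[[0,0,0.02],[0,0,0.04],[0,0,0.05],[0,0,0.05],[0,0,0.04]],"yaw":[0,0,0,0,0]}'
python3 -m pendant '{"dp":[[0.05,0.014,0],[0.08,0.022,0],[0.082,0.022,0],[0.08,0.022,0],[0.06,0.018,0]],"yaw":[0,0,0,0,0]}'
python3 -m pendant '{"dp":[[0,0,0],[0,0,0]],"yaw":[0,0]}'
```

```text
time: 9.35
position: [0.4559, -0.0093, 0.0227]
orientation: [-2.22, -2.219, 0.004]
wrist_force: [1.1, 0.1, -0.3]
width: 0.0857
grasp_force: 0.0
time: 9.85
position: [0.4572, -0.0094, 0.0263]
orientation: [2.221, 2.22, 0.002]
wrist_force: [0.7, 0.2, 7.0]
width: 0.0518
grasp_force: 42.5
time: 10.05
position: [0.4572, -0.0094, 0.0263]
orientation: [2.221, 2.22, 0.002]
wrist_force: [-0.8, 0.8, 6.4]
width: 0.052
grasp_force: 42.5
time: 10.55
position: [0.4564, -0.0093, 0.1273]
orientation: [2.221, 2.22, 0.002]
wrist_force: [0.3, -0.3, -1.6]
width: 0.0519
grasp_force: 42.2
time: 11.05
position: [0.6342, 0.0403, 0.1254]
orientation: [2.222, 2.221, 0.0]
wrist_force: [-0.3, -0.5, -1.3]
width: 0.0514
grasp_force: 42.4
time: 11.25
position: [0.6323, 0.0398, 0.1249]
orientation: [-2.221, -2.221, 0.001]
wrist_force: [-0.0, 0.2, -1.2]
width: 0.0516
grasp_force: 42.6
```

```bash
python3 -m pendant '{"dp":[[0,0,-0.04],[0,0,-0.06],[0,0,-0.05],[0,0,-0.02],[0,0,-0.01]],"yaw":[0,0,0,0,0]}'
python3 -m pendant '{"dp":[[0,0,-0.002],[0,0,0],[0,0,0]],"yaw":[0,0,0]}'
python3 -m pendant '{"dp":[[0,0,-0.002],[0,0,0],[0,0,-0.002],[0,0,0]],"yaw":[0,0,0,0]}'
```

```text
time: 11.75
position: [0.6316, 0.0395, 0.0348]
orientation: [-2.222, -2.22, 0.001]
wrist_force: [0.4, 0.5, -1.9]
width: 0.0523
grasp_force: 42.6
time: 12.05
position: [0.6328, 0.0397, 0.0351]
orientation: [2.221, 2.22, 0.002]
wrist_force: [0.1, 0.4, -1.7]
width: 0.0518
grasp_force: 42.6
time: 12.45
position: [0.6325, 0.0397, 0.0324]
orientation: [2.222, 2.221, 0.0]
wrist_force: [-2.4, -0.2, 5.1]
width: 0.0512
grasp_force: 43.1
```

```bash
python3 -m pendant '{"dp":[[0,0,0],[0,0,0],[0,0,0],[0,0,0],[0,0,0]],"yaw":[0,0,0,0,0]}' 0
python3 -m pendant '{"dp":[[0,0,0.02],[0,0,0.04],[0,0,0.05],[0,0,0.05],[0,0,0.04]],"yaw":[0,0,0,0,0]}'
python3 -m pendant '{"dp":[[-0.05,-0.042,0],[-0.07,-0.059,0],[-0.07,-0.059,0],[-0.07,-0.059,0],[-0.07,-0.059,0]],"yaw":[0,0,0,0,0]}'
python3 -m pendant '{"dp":[[-0.05,-0.042,0],[-0.018,-0.015,0],[0,0,0],[0,0,0]],"yaw":[0,0,0,0]}'
python3 - <<'E'
from h import *
p=r.capture("scene"); cv2.imwrite("pics/b.png",cv2.resize(p["color"][160:380,180:470],None,fx=2.5,fy=2.5)[:,:,::-1]); blobs(p,"blue"); blobs(p,"green")
p=r.capture("top"); blobs(p,"blue")
E
```

```text
time: 12.95
position: [0.6323, 0.0397, 0.0317]
orientation: [-2.222, -2.221, 0.0]
wrist_force: [0.0, 0.7, -0.4]
width: 0.0856
grasp_force: 0.0
time: 13.45
position: [0.6325, 0.0397, 0.1343]
orientation: [2.221, 2.22, 0.002]
wrist_force: [0.2, -0.7, 0.4]
width: 0.0852
grasp_force: 0.0
time: 13.95
position: [0.4659, -0.1, 0.1325]
orientation: [2.221, 2.221, 0.001]
wrist_force: [0.0, -1.0, 0.0]
width: 0.0856
grasp_force: 0.0
time: 14.35
position: [0.4339, -0.1276, 0.1324]
orientation: [2.222, 2.22, 0.001]
wrist_force: [1.0, -0.2, -0.1]
width: 0.0855
grasp_force: 0.0
blue   px [364. 267.] n523 ztop 66 top centre 0.6320 0.0403 R 26 | ext mid [0.63324761 0.04028414] size [50. 48. 55.]
blue   px [337. 277.] n378 ztop 77 top centre 0.6217 -0.0263 R 13 | ext mid [ 0.62492409 -0.03054086] size [38. 36. 61.]
blue   px [363. 305.] n404 ztop 14 top centre 0.7019 -0.0056 R 33 | ext mid [ 0.70190963 -0.00624847] size [45. 57.  7.]
green  px [370. 172.] n309 ztop 43 top centre 0.3562 0.2445 R 29 | ext mid [0.35683443 0.24428378] size [55. 54. 39.]
green  px [263. 240.] n445 ztop 61 top centre 0.4340 -0.1277 R 25 | ext mid [ 0.43346519 -0.12811973] size [51. 46. 51.]
green  px [431. 246.] n294 ztop 15 top centre 0.6464 0.2330 R 32 | ext mid [0.64653527 0.23323137] size [41. 53.  7.]
blue   px [324. 147.] n395 ztop 17 top centre 0.7019 -0.0058 R 33 | ext mid [ 0.70248808 -0.00565334] size [42. 53.  7.]
blue   px [305. 173.] n215 ztop 69 top centre 0.6324 0.0412 R 25 | ext mid [0.63129013 0.04052308] size [46. 44. 59.]
blue   px [334. 175.] n170 ztop 80 top centre 0.6220 -0.0254 R 14 | ext mid [ 0.61884072 -0.02472641] size [31. 33. 24.]
```

View pics/b.png

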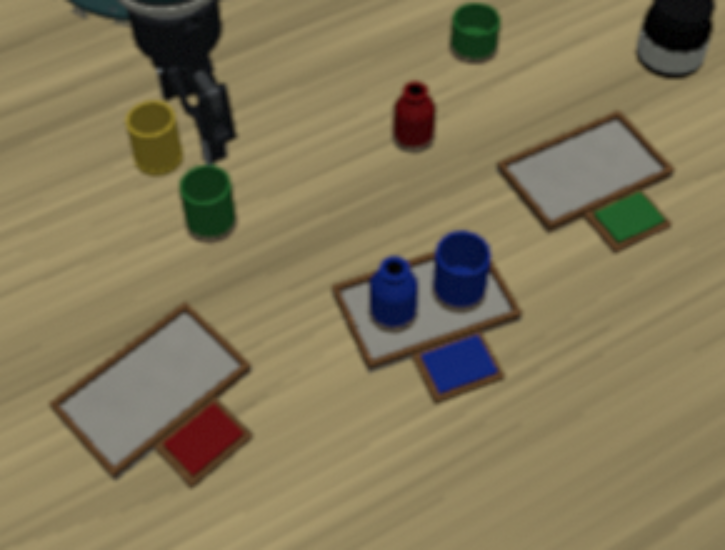

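Both blue pots stand in their tray, the vase at (392,295) and the cup at (462,270) in the crop, with a clear gap. The gripper is over the green cup, so that one is next.

```bash
python3 -m pendant '{"dp":[[0,0,-0.04],[0,0,-0.06],[0,0,-0.06],[0,0,-0.04],[0,0,-0.012]],"yaw":[0,0,0,0,0]}'
python3 -m pendant '{"dp":[[0,0,0],[0,0,0],[0,0,0],[0,0,0],[0,0,0]],"yaw":[0,0,0,0,0]}' 1 40
python3 -m pendant '{"dp":[[0,0,0],[0,0,0]],"yaw":[0,0]}'
python3 -m pendant '{"dp":[[0,0,0.02],[0,0,0.05],[0,0,0.06],[0,0,0.05],[0,0,0.04]],"yaw":[0,0,0,0,0]}'
python3 -m pendant '{"dp":[[0.02,0.05,0],[0.03,0.073,0],[0.03,0.073,0],[0.03,0.073,0],[0.03,0.073,0]],"yaw":[0,0,0,0,0]}'
python3 -m pendant '{"dp":[[0.03,0.073,0],[0.03,0.073,0],[0.03,0.073,0],[0.03,0.073,0],[0.012,0.028,0]],"yaw":[0,0,0,0,0]}'
python3 -m pendant '{"dp":[[0,0,0],[0,0,0]],"yaw":[0,0]}'
```

```text
time: 14.95
position: [0.4327, -0.1268, 0.0235]
orientation: [-2.218, -2.22, 0.002]
wrist_force: [-0.0, -0.3, 0.0]
width: 0.085
grasp_force: 0.0
time: 15.45
position: [0.4342, -0.128, 0.0274]
orientation: [2.22, 2.22, 0.002]
wrist_force: [0.2, 1.6, 7.4]
width: 0.0511
grasp_force: 42.4
time: 15.65
position: [0.4342, -0.1279, 0.0273]
orientation: [2.22, 2.22, 0.002]
wrist_force: [-0.7, 2.4, 6.6]
width: 0.0514
grasp_force: 42.4
time: 16.15
position: [0.4335, -0.1279, 0.1386]
orientation: [2.221, 2.22, 0.001]
wrist_force: [-0.1, -0.5, -1.1]
width: 0.051
grasp_force: 42.0
time: 16.65
position: [0.5037, 0.0448, 0.137]
orientation: [2.221, 2.22, 0.001]
wrist_force: [0.5, -0.3, -1.0]
width: 0.0507
grasp_force: 42.0
time: 17.15
position: [0.5699, 0.206, 0.1366]
orientation: [-2.22, -2.223, -0.001]
wrist_force: [0.4, -0.0, -0.5]
width: 0.0511
grasp_force: 42.0
time: 17.35
position: [0.5691, 0.2028, 0.1361]
orientation: [2.221, 2.221, -0.001]
wrist_force: [0.2, -0.3, -0.5]
width: 0.0509
grasp_force: 42.0
```

```bash
python3 -m pendant '{"dp":[[0,0,-0.05],[0,0,-0.06],[0,0,-0.06],[0,0,-0.022],[0,0,-0.01]],"yaw":[0,0,0,0,0]}'
python3 -m pendant '{"dp":[[0,0,-0.002],[0,0,0],[0,0,0]],"yaw":[0,0,0]}'
python3 -m pendant '{"dp":[[0,0,-0.002],[0,0,0],[0,0,0]],"yaw":[0,0,0]}'
```

```text
time: 17.85
position: [0.5689, 0.2022, 0.0344]
orientation: [-2.223, -2.22, 0.002]
wrist_force: [-0.2, -0.4, -0.9]
width: 0.051
grasp_force: 42.0
time: 18.15
position: [0.5699, 0.2033, 0.0352]
orientation: [2.221, 2.22, 0.002]
wrist_force: [-0.1, -0.1, -0.7]
width: 0.0511
grasp_force: 42.0
time: 18.45
position: [0.5696, 0.2034, 0.0334]
orientation: [2.221, 2.221, 0.001]
wrist_force: [-0.2, 0.0, 4.2]
width: 0.051
grasp_force: 42.3
```

```bash
python3 -m pendant '{"dp":[[0,0,0],[0,0,0],[0,0,0],[0,0,0],[0,0,0]],"yaw":[0,0,0,0,0]}' 0
python3 -m pendant '{"dp":[[0,0,0.02],[0,0,0.04],[0,0,0.05],[0,0,0.05],[0,0,0.04]],"yaw":[0,0,0,0,0]}'
python3 -m pendant '{"dp":[[-0.06,0.012,0],[-0.08,0.015,0],[-0.08,0.015,0],[-0.08,0.015,0],[-0.08,0.015,0]],"yaw":[0,0,0,0,0]}'
python3 -m pendant '{"dp":[[-0.045,0.009,0],[0,0,0],[0,0,0]],"yaw":[0,0,0]}'
```

```text
time: 18.95
position: [0.5693, 0.2032, 0.0327]
orientation: [-2.222, -2.221, 0.0]
wrist_force: [-0.7, -0.7, 1.2]
width: 0.0852
grasp_force: 0.0
time: 19.45
position: [0.5695, 0.2033, 0.1353]
orientation: [2.221, 2.221, 0.002]
wrist_force: [0.6, 0.4, -0.2]
width: 0.0852
grasp_force: 0.0
time: 19.95
position: [0.3778, 0.2392, 0.1335]
orientation: [2.222, 2.221, 0.001]
wrist_force: [0.8, 0.8, 1.1]
width: 0.0858
grasp_force: 0.0
time: 20.25
position: [0.3569, 0.2439, 0.1337]
orientation: [2.22, 2.222, 0.003]
wrist_force: [-0.9, -0.7, 0.6]
width: 0.0859
grasp_force: 0.0
```

```bash
python3 -m pendant '{"dp":[[0,0,-0.05],[0,0,-0.06],[0,0,-0.06],[0,0,-0.045],[0,0,-0.02]],"yaw":[0,0,0,0,0]}'
python3 -m pendant '{"dp":[[0,0,0],[0,0,0],[0,0,0],[0,0,0],[0,0,0]],"yaw":[0,0,0,0,0]}' 1 40
python3 -m pendant '{"dp":[[0,0,0],[0,0,0]],"yaw":[0,0]}'
python3 -m pendant '{"dp":[[0,0,0.02],[0,0,0.05],[0,0,0.06],[0,0,0.05],[0,0,0.04]],"yaw":[0,0,0,0,0]}'
python3 -m pendant '{"dp":[[0.06,0.008,0],[0.08,0.01,0],[0.08,0.01,0],[0.08,0.01,0],[0.08,0.01,0]],"yaw":[0,0,0,0,0]}'
python3 -m pendant '{"dp":[[0.052,0.006,0],[0,0,0],[0,0,0]],"yaw":[0,0,0]}'
```

```text
time: 20.75
position: [0.3568, 0.2429, 0.0134]
orientation: [-2.222, -2.22, 0.004]
wrist_force: [0.3, -0.3, -0.1]
width: 0.0853
grasp_force: 0.0
time: 21.25
position: [0.3577, 0.2441, 0.0169]
orientation: [2.221, 2.22, 0.004]
wrist_force: [0.0, -1.5, 6.5]
width: 0.0555
grasp_force: 43.1
time: 21.45
position: [0.3577, 0.2441, 0.0169]
orientation: [2.221, 2.22, 0.004]
wrist_force: [0.7, -0.8, 7.3]
width: 0.0556
grasp_force: 43.1
time: 21.95
position: [0.3569, 0.2438, 0.128]
orientation: [2.221, 2.221, 0.003]
wrist_force: [-1.1, 0.9, -1.0]
width: 0.055
grasp_force: 42.8
time: 22.45
position: [0.5485, 0.2678, 0.1262]
orientation: [2.222, 2.221, 0.001]
wrist_force: [-0.9, 0.2, 0.5]
width: 0.0553
grasp_force: 42.8
time: 22.75
position: [0.5729, 0.2706, 0.1256]
orientation: [-2.222, -2.221, 0.001]
wrist_force: [0.5, -0.5, -0.3]
width: 0.0548
grasp_force: 42.9
```

Contact is expected at a TCP height of about 0.023.

```bash
python3 -m pendant '{"dp":[[0,0,-0.05],[0,0,-0.06],[0,0,-0.06],[0,0,-0.022],[0,0,-0.008]],"yaw":[0,0,0,0,0]}'
python3 -m pendant '{"dp":[[0,0,-0.002],[0,0,0],[0,0,0]],"yaw":[0,0,0]}'
python3 -m pendant '{"dp":[[0,0,-0.002],[0,0,0],[0,0,0]],"yaw":[0,0,0]}'
```

```text
time: 23.25
position: [0.572, 0.2706, 0.025]
orientation: [-2.221, -2.221, 0.002]
wrist_force: [-0.2, -0.3, -0.6]
width: 0.0552
grasp_force: 42.9
time: 23.55
position: [0.5733, 0.271, 0.0257]
orientation: [2.221, 2.221, 0.003]
wrist_force: [0.1, -0.3, -0.7]
width: 0.0552
grasp_force: 42.9
time: 23.85
position: [0.5728, 0.2707, 0.0235]
orientation: [2.222, 2.221, 0.0]
wrist_force: [0.6, -0.7, -1.3]
width: 0.055
grasp_force: 42.9
```

```bash
python3 -m pendant '{"dp":[[0,0,-0.002],[0,0,0],[0,0,0]],"yaw":[0,0,0]}'
python3 -m pendant '{"dp":[[0,0,0],[0,0,0],[0,0,0],[0,0,0],[0,0,0]],"yaw":[0,0,0,0,0]}' 0
python3 -m pendant '{"dp":[[0,0,0.02],[0,0,0.05],[0,0,0.05],[0,0,0.05],[0,0,0.05]],"yaw":[0,0,0,0,0]}'
python3 -m pendant '{"dp":[[-0.05,-0.06,0],[-0.06,-0.07,0],[-0.06,-0.07,0],[-0.06,-0.07,0],[-0.038,-0.048,0]],"yaw":[0,0,0,0,0]}'
python3 -m pendant '{"dp":[[0,0,0],[0,0,0]],"yaw":[0,0]}'
python3 - <<'E'
from h import *
p=r.capture("scene"); blobs(p,"green"); blobs(p,"red")
p=r.capture("top"); blobs(p,"green",30)
E
```

```text
time: 24.15
position: [0.5729, 0.2707, 0.0229]
orientation: [2.222, 2.221, 0.0]
wrist_force: [-3.2, -0.9, 4.8]
width: 0.0551
grasp_force: 43.5
time: 24.65
position: [0.5728, 0.2707, 0.0222]
orientation: [-2.222, -2.221, 0.0]
wrist_force: [0.1, -0.4, 0.0]
width: 0.0855
grasp_force: 0.0
time: 25.15
position: [0.5728, 0.2707, 0.1342]
orientation: [2.222, 2.221, 0.001]
wrist_force: [0.1, -0.4, 0.4]
width: 0.0854
grasp_force: 0.0
time: 25.65
position: [0.4371, 0.1102, 0.1329]
orientation: [2.222, 2.22, 0.001]
wrist_force: [0.4, -1.0, -0.0]
width: 0.0853
grasp_force: 0.0
time: 25.85
position: [0.439, 0.1115, 0.1334]
orientation: [2.222, 2.219, 0.003]
wrist_force: [0.9, 0.8, 0.2]
width: 0.0855
grasp_force: 0.0
green  px [414. 219.] n853 ztop 66 top centre 0.5705 0.2028 R 28 | ext mid [0.57278221 0.23782347] size [ 54. 119.  56.]
green  px [431. 246.] n294 ztop 15 top centre 0.6448 0.2328 R 33 | ext mid [0.64676525 0.23356855] size [41. 56.  8.]
red    px [345. 207.] n299 ztop 71 top centre 0.4379 0.1111 R 13 | ext mid [0.44340388 0.10535465] size [36. 33. 62.]
red    px [120. 287.] n70 ztop 126 top centre 0.4220 -0.4686 R 5 | ext mid [ 0.43114647 -0.4645222 ] size [25. 11. 74.]
red    px [261. 335.] n459 ztop 15 top centre 0.6526 -0.2391 R 33 | ext mid [ 0.6517718  -0.23903614] size [47. 58.  8.]
```

```bash
python3 -m pendant '{"dp":[[0,0,-0.05],[0,0,-0.06],[0,0,-0.06],[0,0,-0.045],[0,0,-0.022]],"yaw":[0,0,0,0,0]}'
python3 -m pendant '{"dp":[[0,0,0],[0,0,0],[0,0,0],[0,0,0],[0,0,0]],"yaw":[0,0,0,0,0]}' 1 40
python3 -m pendant '{"dp":[[0,0,0],[0,0,0]],"yaw":[0,0]}'
python3 -m pendant '{"dp":[[0,0,0.02],[0,0,0.05],[0,0,0.06],[0,0,0.05],[0,0,0.05]],"yaw":[0,0,0,0,0]}'
python3 -m pendant '{"dp":[[0.02,-0.05,0],[0.03,-0.08,0],[0.03,-0.08,0],[0.03,-0.08,0],[0.03,-0.08,0]],"yaw":[0,0,0,0,0]}'
python3 -m pendant '{"dp":[[0.03,-0.08,0],[0.03,-0.08,0],[0.03,-0.08,0],[0.03,-0.08,0],[0.02,-0.048,0]],"yaw":[0,0,0,0,0]}'
python3 -m pendant '{"dp":[[0,0,0],[0,0,0]],"yaw":[0,0]}'
```

```text
time: 26.45
position: [0.4382, 0.1122, 0.0117]
orientation: [-2.22, -2.221, 0.004]
wrist_force: [-0.2, -0.4, -0.1]
width: 0.085
grasp_force: 0.0
time: 26.95
position: [0.4397, 0.112, 0.0153]
orientation: [2.221, 2.22, 0.003]
wrist_force: [-0.1, 1.3, 6.9]
width: 0.0451
grasp_force: 41.8
time: 27.15
position: [0.4397, 0.112, 0.0153]
orientation: [2.221, 2.22, 0.003]
wrist_force: [-0.7, 0.9, 7.2]
width: 0.0445
grasp_force: 41.7
time: 27.65
position: [0.4387, 0.1117, 0.131]
orientation: [2.221, 2.221, 0.001]
wrist_force: [1.6, -0.0, -0.8]
width: 0.0448
grasp_force: 41.2
time: 28.15
position: [0.5091, -0.0751, 0.1299]
orientation: [2.221, 2.22, 0.001]
wrist_force: [0.9, -0.0, -1.4]
width: 0.0446
grasp_force: 41.3
time: 28.65
position: [0.5791, -0.2601, 0.1295]
orientation: [2.223, 2.219, -0.0]
wrist_force: [0.3, 0.8, -1.1]
width: 0.045
grasp_force: 41.3
time: 28.85
position: [0.5786, -0.2576, 0.1291]
orientation: [-2.223, -2.22, 0.0]
wrist_force: [-1.3, 0.1, -1.2]
width: 0.0448
grasp_force: 41.3
```

```bash
python3 -m pendant '{"dp":[[0,0,-0.05],[0,0,-0.06],[0,0,-0.06],[0,0,-0.03],[0,0,-0.01]],"yaw":[0,0,0,0,0]}'
python3 -m pendant '{"dp":[[0,0,-0.002],[0,0,0],[0,0,0]],"yaw":[0,0,0]}'
python3 -m pendant '{"dp":[[0,0,-0.002],[0,0,0],[0,0,0]],"yaw":[0,0,0]}'
python3 -m pendant '{"dp":[[0,0,-0.001],[0,0,0],[0,0,0]],"yaw":[0,0,0]}'
```

```text
time: 29.35
position: [0.5782, -0.2564, 0.0228]
orientation: [-2.22, -2.221, 0.001]
wrist_force: [-0.2, 0.1, -2.1]
width: 0.045
grasp_force: 41.3
time: 29.65
position: [0.5794, -0.2576, 0.0243]
orientation: [2.221, 2.22, 0.001]
wrist_force: [-0.2, 0.3, -0.8]
width: 0.0445
grasp_force: 41.3
time: 29.95
position: [0.5788, -0.2573, 0.022]
orientation: [2.222, 2.221, 0.0]
wrist_force: [-0.1, 0.2, -2.2]
width: 0.0447
grasp_force: 41.3
time: 30.25
position: [0.5788, -0.2573, 0.0214]
orientation: [2.222, 2.221, 0.0]
wrist_force: [-0.4, -0.2, 0.4]
width: 0.0449
grasp_force: 41.4
```

Just touching. One small step more, then release, lift and check.

```bash
python3 -m pendant '{"dp":[[0,0,-0.001],[0,0,0],[0,0,0]],"yaw":[0,0,0]}'
python3 -m pendant '{"dp":[[0,0,0],[0,0,0],[0,0,0],[0,0,0],[0,0,0]],"yaw":[0,0,0,0,0]}' 0
python3 -m pendant '{"dp":[[0,0,0.02],[0,0,0.05],[0,0,0.06],[0,0,0.06],[0,0,0.06]],"yaw":[0,0,0,0,0]}'
python3 -m pendant '{"dp":[[-0.08,0,0],[-0.08,0,0],[-0.08,0,0],[0,0,0],[0,0,0]],"yaw":[0,0,0,0,0]}'
python3 - <<'E'
from h import *
for n in ("scene","top"):
    p=r.capture(n); print(n)
    for c in ("red","green","blue"): blobs(p,c)
    if n=="scene": cv2.imwrite("pics/c.png",p["color"][:,:,::-1])
E
```

```text
time: 30.55
position: [0.5788, -0.2574, 0.0214]
orientation: [2.222, 2.221, 0.0]
wrist_force: [-2.8, 0.6, 4.2]
width: 0.0448
grasp_force: 42.1
time: 31.05
position: [0.5788, -0.2573, 0.0207]
orientation: [-2.222, -2.221, 0.0]
wrist_force: [0.3, 0.7, 0.4]
width: 0.0855
grasp_force: 0.0
time: 31.55
position: [0.5787, -0.2573, 0.1479]
orientation: [2.221, 2.221, 0.0]
wrist_force: [0.4, -0.8, -0.6]
width: 0.0854
grasp_force: 0.0
time: 32.05
position: [0.4586, -0.2575, 0.147]
orientation: [2.221, 2.219, 0.001]
wrist_force: [0.9, -0.4, 0.6]
width: 0.0855
grasp_force: 0.0
scene
red    px [120. 287.] n72 ztop 127 top centre 0.4216 -0.4681 R 2 | ext mid [ 0.43164703 -0.46446602] size [23. 11. 80.]
red    px [238. 308.] n424 ztop 78 top centre 0.5790 -0.2569 R 14 | ext mid [ 0.58444648 -0.25935593] size [35. 38. 61.]
red    px [261. 335.] n461 ztop 15 top centre 0.6527 -0.2382 R 34 | ext mid [ 0.65158584 -0.23903271] size [48. 58.  9.]
green  px [414. 219.] n849 ztop 66 top centre 0.5709 0.2035 R 26 | ext mid [0.57287659 0.23796445] size [ 53. 118.  56.]
green  px [431. 246.] n296 ztop 15 top 
[... 344 characters left out ...]
 ztop 15 top centre 0.7024 -0.0063 R 33 | ext mid [ 0.70178168 -0.0060749 ] size [44. 57.  8.]
top
red    px [428. 165.] n424 ztop 17 top centre 0.6537 -0.2393 R 34 | ext mid [ 0.65298889 -0.23869902] size [47. 58.  8.]
red    px [443. 192.] n263 ztop 80 top centre 0.5797 -0.2567 R 14 | ext mid [ 0.57561615 -0.25486831] size [36. 38. 32.]
blue   px [324. 147.] n392 ztop 17 top centre 0.7015 -0.0058 R 32 | ext mid [ 0.7025209  -0.00579227] size [41. 53.  7.]
blue   px [305. 173.] n210 ztop 70 top centre 0.6307 0.0398 R 25 | ext mid [0.63133896 0.04001338] size [46. 43. 60.]
blue   px [334. 174.] n136 ztop 80 top centre 0.6216 -0.0257 R 14 | ext mid [ 0.61985011 -0.02431109] size [28. 34. 23.]
```

View pics/c.png

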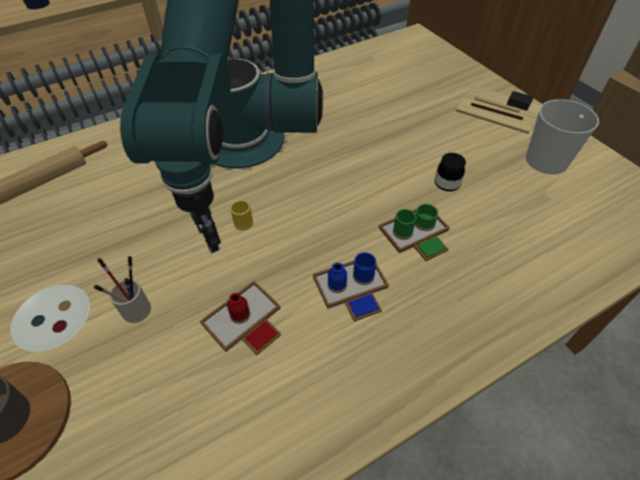

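All five pots stand upright in their own trays: red at (238,308), blue at (337,277) and (364,267), green at (404,222) and (427,215). The brush pot, glaze jar and yellow cup haven't moved.

```bash
python3 -c "
from workcell import r
print(r.sign_off())"
```

```text
the job is handed in; nothing more can be done
None
```

I sorted all five pots upright into the trays of their own colour and handed the job in at about 32 s. The last pictures show clear gaps and the brush pot, glaze jar and yellow cup in place, but sign-off returned no verdict.

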